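# Roll the bedpost cap up to its stop

### The arm

A 6-joint arm with a two-finger parallel gripper is mounted at the origin on the work surface. World frame = base frame: x ahead of the robot, y to its left, z up, the work surface at z = 0. Lengths are in m, angles in rad, forces in N, time in s.
With the tool pointing down it reaches from about 0.3 to 0.875 m from the base axis. Payload 6.4 kg.
Tool frame: the origin (TCP) lies midway between the tips of the shut fingers; the grasp point (between the pads) lies 19 mm behind it; y points along the fingers, x is the direction in which the jaws open and shut, and the axes are right-handed (so a half turn about y gives the same grasp; the last joint's range is limited). The gripper opens to 85 mm and grips with 20 to 120 N. Pads are 22 mm wide; open, the fingers measure 114 mm over their backs; the gripper's body (76 mm by 85 mm) begins 54 mm behind the grasp point. The pads swing forward as they close: fully open they stand 13 mm farther back than shut.
Start: joints at [0.982, 0.181, 1.607, -0, 1.354, -0.206], TCP at [0.215, 0.533, 0.231] pointing down, gripper open.
Joint ranges: [-2.99, 2.99], [-0.89, 2.07], [0.3, 2.58], [-1.14, 4.28], [0, 2.63], [-3.12, 3.12]. Speed limits (rad/s): [2.57, 2.57, 3.01, 3.14, 3.14, 3.14].

### API

Orientations are given as a unit quaternion [x, y, z, w].
In Python, from station import ctrl gives the robot as it stands. Calls block until the motion is done:
- ctrl.movep(position, orientation): joint-space move of the TCP to a pose.
- ctrl.move_linear(position, orientation=None, feed=0.15, stop_force=None): straight line of the TCP; orientation=None keeps the orientation; feed is the mean speed in m/s. With stop_force (N) it stops when the force on the tool has changed by that much, and returns True; else False.
- ctrl.move_j(angles): joint-space move.
- ctrl.gripper_to(opening, newtons=None): finger opening in m; newtons is the grip in N (None keeps the last); returns when the fingers have stopped.
- ctrl.pause(seconds).
- ctrl.inverse_kinematics(position, orientation): joint angles nearest the present ones, or None.
- ctrl.capture(name): name is "scene" or "side" or "wrist"; returns a dict with "frame" (400x640x3 uint8, red, green, blue), "fx", "fy", "cx", "cy" (pixels), "distortion" ([k1, k2, p1, p2, k3] as OpenCV has them; the pictures are not rectified), "xyz" and "attitude" of the camera in the world. Camera axes: x right, y up, looking along -z (the intrinsics and any distortion apply to the point x, -y, -z); pixel columns grow to the right and rows downward; lengths in m; the calibration is good to about 2 mm. A picture is of the moment at which its call begins. There is no depth.
A pose or a line that the arm cannot do raises ctrl.MotionError and nothing moves.
- ctrl.finish_job(): hands the job in, once; it reports no verdict.
Readings, each from a call of its own:
- ctrl.get_t(): time.
- ctrl.get_q(): joint angles.
- ctrl.get_qvel(): joint speeds.
- ctrl.get_joint_efforts(): joint torques, N m.
- ctrl.get_tcp_pos(): TCP position.
- ctrl.get_ee_rot(): TCP orientation.
- ctrl.get_contact_force(): force on the tool from outside, world axes, zero at the start.
- ctrl.get_wrist_torque(): the same for the moment, N m.
- ctrl.get_finger_gap(): finger opening in m.
Only numpy, scipy, OpenCV 4.12 (cv2) and the standard library are available. Lean on these libraries where they do the work, as an engineer would, in place of code of your own. Each camera call takes 0.05 s, during which the arm holds its last target.

### The job

Two brass bedpost parts lie at the low end of the sloping display rack, one in each gutter. With the fingers, gently push the one with the little ball on its end up its gutter, over the crest, until it sits in the hollow against the top stop and cannot roll back. Roll it along the gutter without gripping or lifting it, leave the plain one where it lies, and disturb nothing else.

Things in the scene. Friction and masses are not known exactly. Their poses are not given: they have to be found in the camera images.
- rack: Wooden display rack, 286 x 220 mm, fixed. Origin on the table under the ramp's middle; x points along the gutters to their high end (away from the robot, within 0.55 rad), z up. Two gutters side by side, each 60 mm wide between side strips only 8 mm high. Behind the top stop is a level ledge 70 mm high (x 116 to 166 mm); the stop, the rack's highest part, reaches 82 mm above the table.
- ramp: The rack's sloping floor. Origin on its surface, 40 mm above the table, midway across; x runs up the slope (7 degrees), z square to the floor. Gutter centre lines at y = 55 and -55 mm. Low lip 8 mm high at x -115 to -107, open space before it; crest at x 60, then a 6 mm drop into a seat that falls towards the top stop (face at x 107 mm, top edge at z 29 mm). Let go on the slope, a drum rolls back.
- seat_left (a point): Where a drum's centre lies when seated against the top stop of the left (+y) gutter: x 82, y 55, z 15 mm in the ramp's frame. A drum whose centre is pushed past x of about 70 mm drops in, rolls to the stop by itself and stays.
- seat_right (a point): the same for the right (-y) gutter: x 82, y -55, z 15 mm in the ramp's frame
- cap: Brass bedpost cap: polished drum 50 mm in diameter, 54 mm long, with a 26 mm ball on the middle of its left end (ball reaches 58 mm from the drum's centre, passing over the side strips). Lies across a gutter at the low lip: centre at x -89, z 25 mm in the ramp's frame. Origin at the drum's centre, y along its axis to the ball; x and z turn as it rolls. 0.18 to 0.35 kg; 1 to 2 N rolls it up.
- ferrule: Plain brass ferrule: the same drum (50 mm in diameter, 54 mm long) without a ball, lying against the low lip in the other gutter. Origin at its centre, y along its axis.
- tapes: Bystander: a pile of four plastic tape cases, 109 x 69 x 68 mm high, beside the rack. Origin under its middle.
- tape: Bystander: a single plastic tape case, 109 x 69 x 17 mm, lying beside the rack. Origin under its middle.
- vase: Bystander: a blue vase, 60 mm wide, 100 mm high, beside the rack. Origin under its middle.
- teabowl: Bystander: a small white tea bowl, 44 mm wide, 30 mm high, standing on the rack's back ledge behind the top stop. Origin under its middle.
- candlestick: Bystander: a brass candlestick, 60 mm wide foot, 82 mm high, standing on the table beside the rack. Origin under its middle.
- jar: Bystander: an amber glass jar, 54 mm wide, 75 mm high, beside the rack. Origin under its middle.
- brush: Bystander: a hand brush 160 mm long, lying beside the rack. Origin under its middle.

How it is judged:
By the outcome, as a careful person would: the job done as asked, in the order asked, and still so for the second after the job is handed in, with the robot touching nothing.
It also fails if it takes over 40 s, if anything falls off the work surface, if the arm or the gripper's body presses on something with over 40 N, if the wrist force passes 120 N, or if a joint passes its speed limit or range.

## Working session

There is one attempt and no reset: what is moved stays moved. The work goes in short steps, each a Python script; the robot and the scene stay as the last script left them, time stands still between calls to the robot, and variables do not carry over. Pictures are saved under pics/ and viewed, and the job is handed in when it is done.

```bash
ls; mkdir -p pics
python3 - <<'E'
from station import ctrl
import cv2
for n in ["scene","side","wrist"]:
    c=ctrl.capture(n); cv2.imwrite(f"pics/{n}0.png",c["frame"][:,:,::-1])
    print(n,{k:(v if k!="frame" else 0) for k,v in c.items()})
print(ctrl.get_t(),ctrl.get_tcp_pos(),ctrl.get_ee_rot())
E
```

```text
pics
scene {'frame': 0, 'fx': 363.0372925121842, 'fy': 363.0372925121842, 'cx': 319.9381197823978, 'cy': 194.56940335348457, 'distortion': array([-0.06319585,  0.        ,  0.        ,  0.        ,  0.        ]), 'xyz': array([ 0.90608285, -0.31874481,  0.75258771]), 'attitude': array([0.29902116, 0.11037754, 0.30914715, 0.89600847])}
side {'frame': 0, 'fx': 425.2415948768484, 'fy': 425.2415948768484, 'cx': 317.40982016733756, 'cy': 199.12794662164487, 'distortion': array([-0.09080607,  0.        ,  0.        ,  0.        ,  0.        ]), 'xyz': array([0.52367382, 0.79577088, 0.76172212]), 'attitude': array([-0.01644003,  0.39276442,  0.91779737, -0.05580158])}
wrist {'frame': 0, 'fx': 305.5891909509367, 'fy': 305.5891909509367, 'cx': 323.66403998389364, 'cy': 204.09056106339855, 'distortion': array([-0.0118046,  0.       ,  0.       ,  0.       ,  0.       ]), 'xyz': array([0.15530624, 0.55673003, 0.37347411]), 'attitude': array([-0.1081329 , -0.07201254,  0.55519949,  0.82150776])}
0.15 [0.2145256  0.53305057 0.23061228] [ 0.58614989  0.39532916 -0.39618349 -0.58581721]
```

View pics/scene0.png

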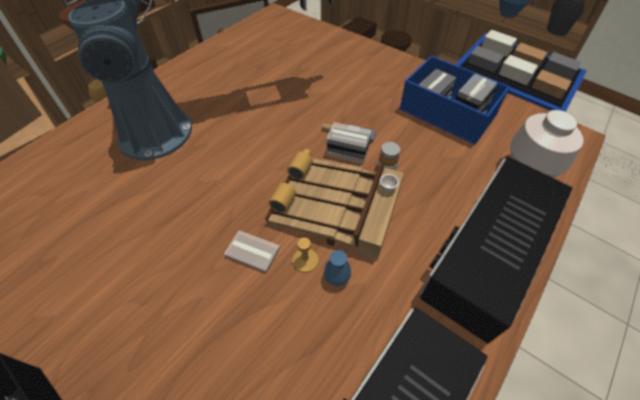

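View pics/side0.png

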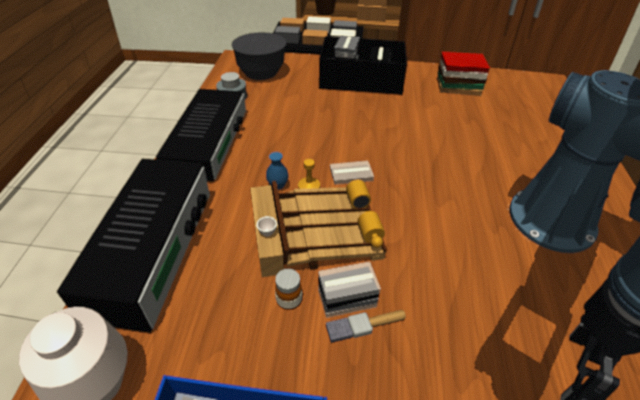

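View pics/wrist0.png

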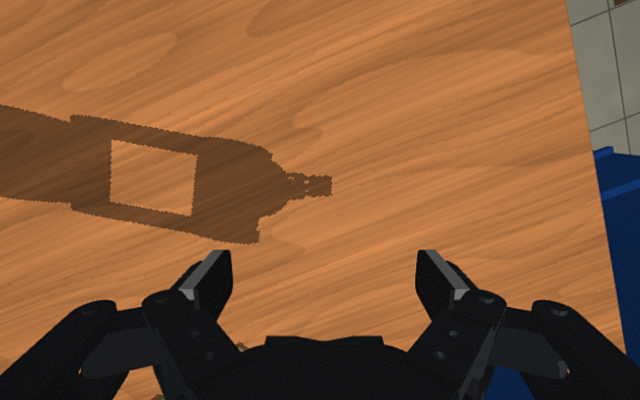

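Run:
```python
import cv2
a=cv2.imread("pics/scene0.png")[110:290,220:420]; cv2.imwrite("pics/scz.png",cv2.resize(a,None,fx=3.3,fy=3.3,interpolation=cv2.INTER_CUBIC))
a=cv2.imread("pics/side0.png")[145:345,235:415]; cv2.imwrite("pics/sdz.png",cv2.resize(a,None,fx=3,fy=3,interpolation=cv2.INTER_CUBIC))
```

```text
(no output)
```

View pics/scz.png

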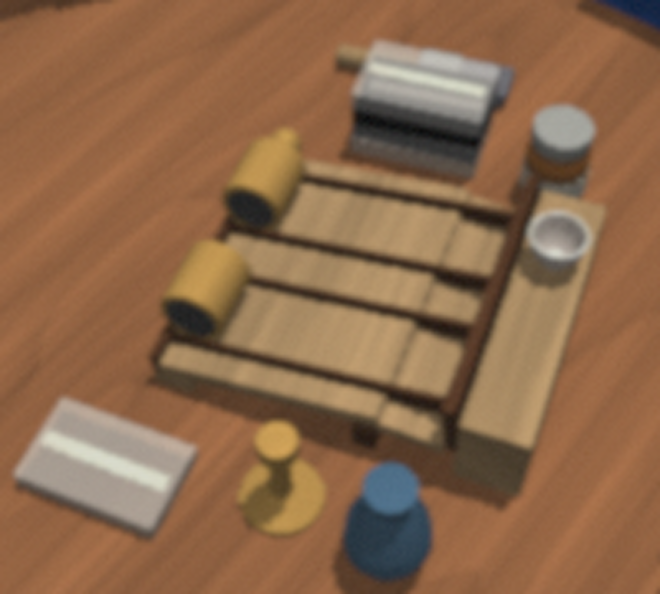

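View pics/sdz.png

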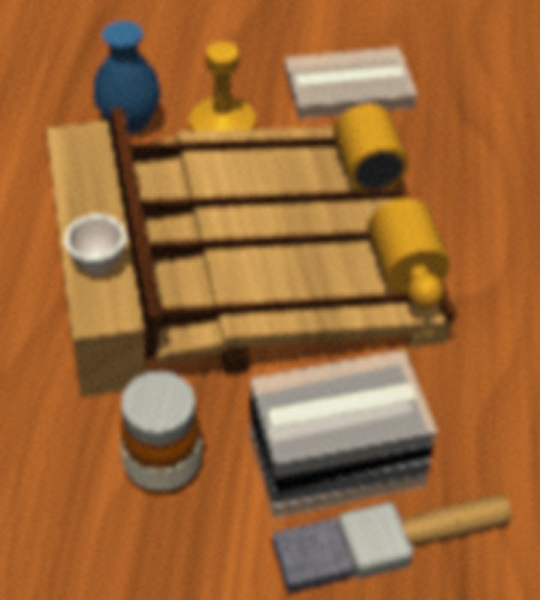

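```bash
cat > h.py <<'E'
import numpy as np, cv2
from scipy.spatial.transform import Rotation as R
from scipy.optimize import least_squares
CAM={}
def proj(c,P):
    Rc=R.from_quat(c["attitude"]).as_matrix(); p=(np.atleast_2d(P)-c["xyz"])@Rc
    p=p*[1,-1,-1]
    K=np.array([[c["fx"],0,c["cx"]],[0,c["fy"],c["cy"]],[0,0,1]])
    return cv2.projectPoints(p.reshape(-1,1,3),np.zeros(3),np.zeros(3),K,c["distortion"])[0].reshape(-1,2)
A=np.deg2rad(7)
def ramp2rack(P):
    P=np.atleast_2d(P).astype(float); x,y,z=P.T
    return np.c_[x*np.cos(A)-z*np.sin(A),y,40+x*np.sin(A)+z*np.cos(A)]
def rack2w(P,q):
    P=np.atleast_2d(P)/1000.; c,s=np.cos(q[2]),np.sin(q[2])
    return np.c_[q[0]+c*P[:,0]-s*P[:,1],q[1]+s*P[:,0]+c*P[:,1],P[:,2]]
def ramp2w(P,q): return rack2w(ramp2rack(P),q)
E
python3 - <<'E'
from h import *
from station import ctrl
cs={n:ctrl.capture(n) for n in("scene","side")}
S=lambda u,v:(220+u/3.3,110+v/3.3); D=lambda u,v:(235+u/3,145+v/3)
obs=[("scene",'k',(166,110,70),S(606,205)),("scene",'k',(166,-110,70),S(530,450)),("scene",'k',(166,-110,0),S(518,493)),
("side",'k',(166,110,70),D(82,345)),("side",'k',(166,110,0),D(85,395)),("side",'k',(166,-110,70),D(48,127)),("side",'k',(116,110,70),D(143,335)),
("scene",'r',(-89,28,25),S(250,207)),("scene",'r',(-89,-82,25),S(193,318)),("side",'r',(-89,-28,25),D(381,169)),("side",'r',(-89,100,25),D(425,288))]
W=lambda q:[(rack2w if k=='k' else ramp2w)(p,q)[0] for _,k,p,_ in obs]
def res(q): return np.concatenate([(proj(cs[o[0]],w)[0]-o[3]) for o,w in zip(obs,W(q))])
r=least_squares(res,[0.55,0.2,0],loss='soft_l1'); print(r.x); print(res(r.x).reshape(-1,2).round(1))
q=r.x; np.save("q.npy",q)
for n,(x0,y0,s) in {"scene":(220,110,3.3),"side":(235,145,3)}.items():
    im=cv2.resize(cs[n]["frame"][y0:y0+200,x0:x0+200,::-1].copy(),None,fx=s,fy=s,interpolation=cv2.INTER_CUBIC)
    def L(P): 
        p=((proj(cs[n],P)-[x0,y0])*s).astype(int); cv2.polylines(im,[p.reshape(-1,1,2)],False,(0,255,0),1)
    for y in(25,85,-25,-85): L(ramp2w([(-107,y,8),(107,y,8)],q))
    L(ramp2w([(107,-110,29),(107,110,29)],q)); L(ramp2w([(60,-85,0),(60,85,0)],q))
    L(rack2w([(116,110,70),(166,110,70),(166,-110,70),(116,-110,70),(116,110,70)],q)); L(rack2w([(166,110,70),(166,110,0),(166,-110,0),(166,-110,70)],q))
    for y in(82,28,-28,-82): L(ramp2w([(-89+25*np.cos(t),y,25+25*np.sin(t)) for t in np.linspace(0,6.3,40)],q))
    L(ramp2w([(-89,100+13*np.cos(t),25+13*np.sin(t)) for t in np.linspace(0,6.3,40)],q))
    cv2.imwrite(f"pics/ov_{n}.png",im[:590])
print(ramp2w([(-89,55,25),(-115,55,8),(82,55,15)],q))
E
```

```text
[0.57241927 0.10890284 0.31580026]
[[-0.7 -0.9]
 [ 0.1 -1.6]
 [ 0.   0.4]
 [-2.9 -2.2]
 [-1.3  1.3]
 [-0.9  0. ]
 [ 0.8 -2.3]
 [-0.9 -0.1]
 [-1.5 -0.5]
 [-0.8  0.2]
 [ 0.3  0.4]]
[[0.46847325 0.1328014  0.05396728]
 [0.44591255 0.12543003 0.03392539]
 [0.63096384 0.18589274 0.06488148]]
```

View pics/ov_scene.png

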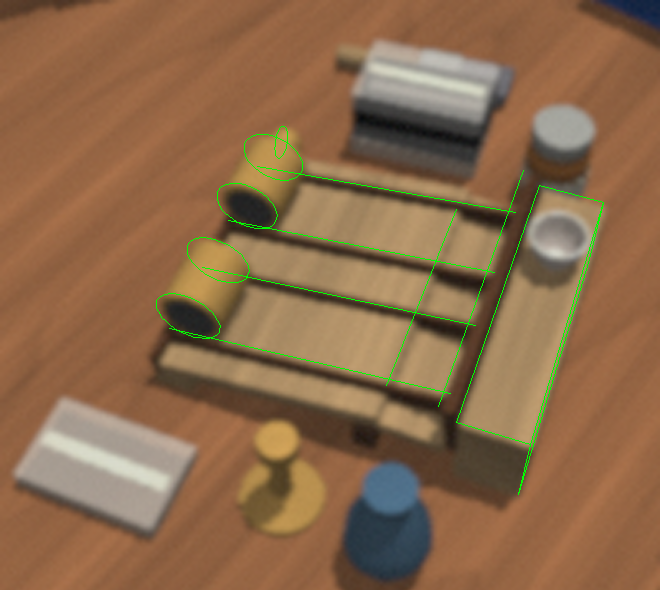

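View pics/ov_side.png

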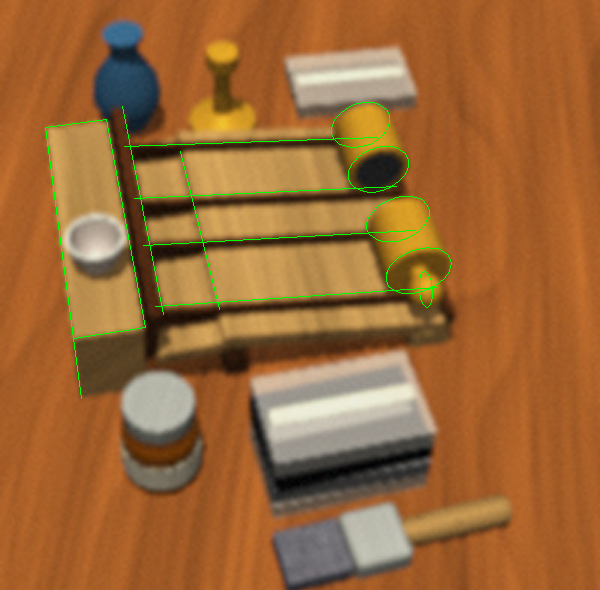

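```bash
cat >> h.py <<'E'
def ori(q,sgn=1):
    Rw=R.from_euler('z',q[2])*R.from_euler('y',-A); M=Rw.as_matrix()
    ty=-M[:,2]; tx=sgn*M[:,1]; return R.from_matrix(np.c_[tx,ty,np.cross(tx,ty)]).as_quat()
def snap(ctrl,n,name,x0,y0,w,h,s):
    f=ctrl.capture(n)["frame"][y0:y0+h,x0:x0+w,::-1]; cv2.imwrite("pics/"+name,cv2.resize(f,None,fx=s,fy=s,interpolation=cv2.INTER_CUBIC))
E
python3 - <<'E'
from h import *
from station import ctrl
q=np.load("q.npy"); p=ramp2w([(-150,55,12)],q)[0]; up=p.copy(); up[2]=0.22
print(R.from_quat(ctrl.get_ee_rot()).as_matrix().round(2))
for s in(1,-1):
    for P in([-150,12],[40,12]): print(s,ctrl.inverse_kinematics(ramp2w([(P[0],55,P[1])],q)[0],ori(q,s)))
js=[(np.abs(ctrl.inverse_kinematics(up,ori(q,s))-ctrl.get_q()).max(),s) for s in(1,-1) if ctrl.inverse_kinematics(up,ori(q,s)) is not None]
s=min(js)[1]; print(js)
ctrl.gripper_to(0.02); ctrl.movep(up,ori(q,s)); ctrl.move_linear(p,feed=0.12,stop_force=15)
print(s,ctrl.get_tcp_pos(),p,ctrl.get_finger_gap(),ctrl.get_t(),ctrl.get_contact_force())
np.save("s.npy",s)
snap(ctrl,"side","sd1.png",235,145,230,200,3); snap(ctrl,"scene","sc1.png",200,100,220,180,3.3); snap(ctrl,"wrist","w1.png",0,0,640,400,1)
E
```

```text
[[ 0.37 -0.   -0.93]
 [ 0.93 -0.    0.37]
 [-0.   -1.    0.  ]]
1 [-0.04120578  0.0826892   2.19733372  0.06265629  0.74800987 -1.97131713]
1 [ 0.07706875  0.40462775  1.718947    0.03680965  0.89960694 -1.83071342]
-1 [-0.04120578  0.0826892   2.19733372  0.06265629  0.74800987  1.17027553]
-1 [0.07706875 0.40462775 1.718947   0.03680965 0.89960694 1.31087924]
[(np.float64(1.7344246775298835), 1), (np.float64(1.4071679760599096), -1)]
-1 [0.41297948 0.11449241 0.03418915] [0.41242797 0.11448945 0.03363015] 0.01973167734183127 4.275 [-0.60434041 -0.0315699   0.2458302 ]
```

View pics/sd1.png

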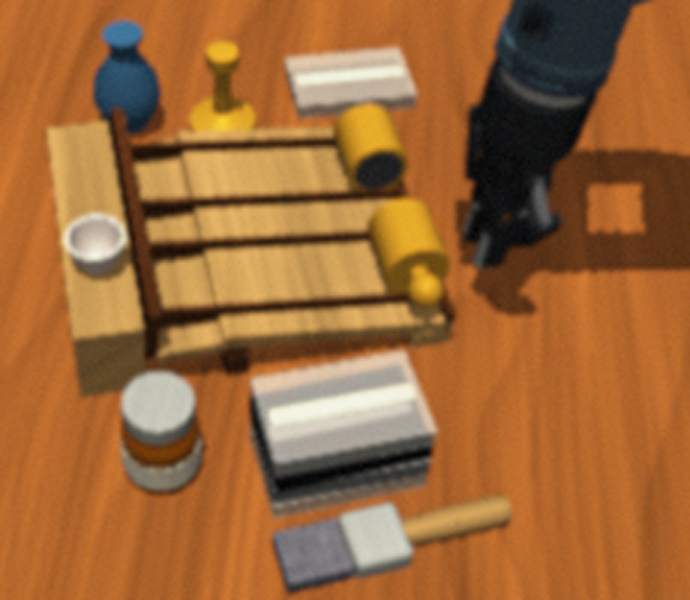

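View pics/w1.png

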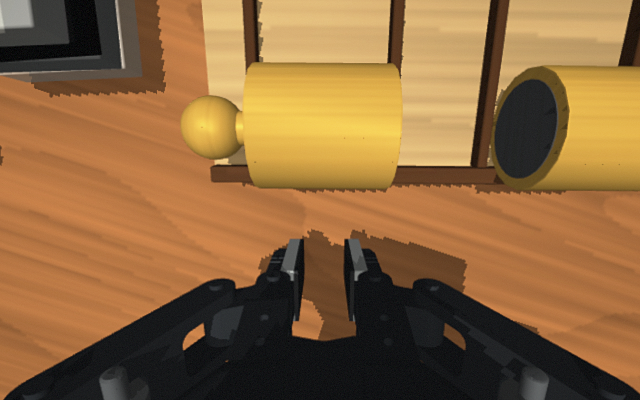

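View pics/sc1.png

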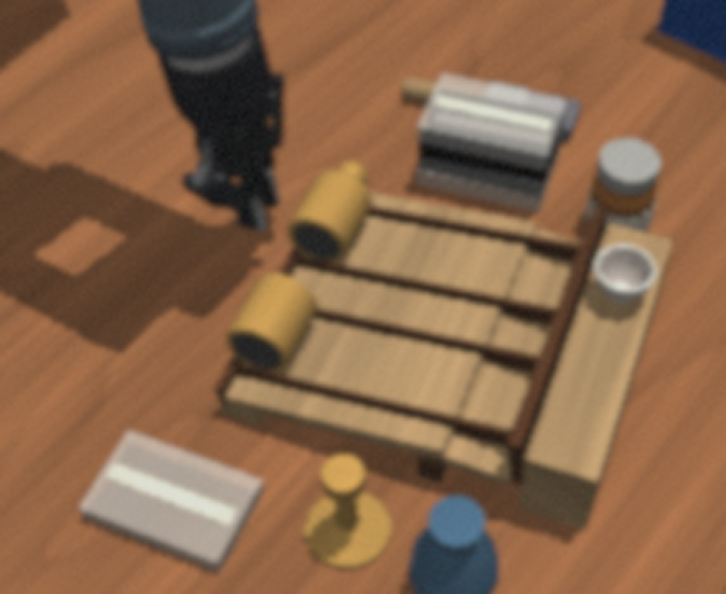

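Run:
```python
from h import *
from station import ctrl
q=np.load("q.npy"); o=ori(q,-1)
for x in(-118,-60):
    r=ctrl.move_linear(ramp2w([(x,55,12)],q)[0],o,feed=0.04,stop_force=8); print(x,r,ctrl.get_tcp_pos(),ctrl.get_contact_force(),ctrl.get_t())
    if r: break
snap(ctrl,"wrist","w2.png",0,0,640,400,1); snap(ctrl,"side","sd2.png",235,145,230,200,3)
```

```text
-118 False [0.44230378 0.12438348 0.03733826] [0.22117285 0.74229223 0.6225665 ] 5.375
-60 False [0.49722542 0.1421944  0.04456519] [-0.55665543  0.77039886 -0.25493872] 6.975
```

View pics/w2.png

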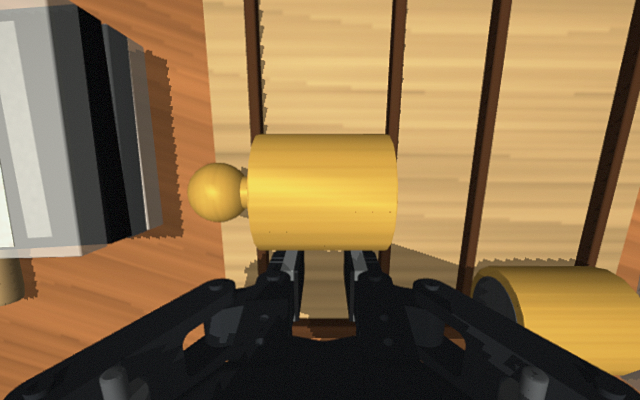

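View pics/sd2.png

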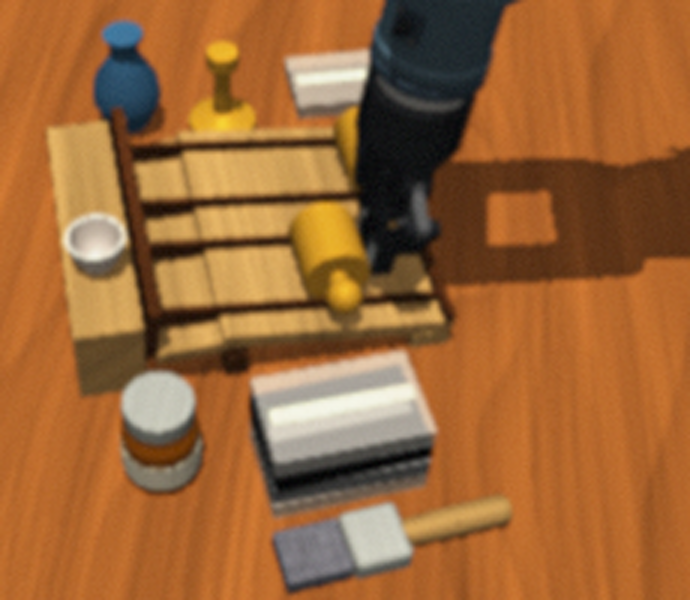

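Run:
```python
from h import *
from station import ctrl
q=np.load("q.npy"); o=ori(q,-1)
c=ctrl.capture("side"); t=np.array([235+344/3,145+292/3])
xs=np.arange(-90,60,1.); d=[np.linalg.norm(proj(c,ramp2w([(x,100,25)],q))[0]-t) for x in xs]; print("drum x",xs[np.argmin(d)],min(d))
for x in(20,37):
    r=ctrl.move_linear(ramp2w([(x,55,12)],q)[0],o,feed=0.035,stop_force=8); print(x,r,ctrl.get_contact_force(),ctrl.get_t())
    snap(ctrl,"wrist",f"w3_{x}.png",0,0,640,400,1)
    if r: break
ctrl.pause(0.5)
snap(ctrl,"wrist","w4.png",0,0,640,400,1); snap(ctrl,"side","sd4.png",235,145,230,200,3)
```

```text
drum x -26.0 0.9740567394219098
20 False [-0.66079753 -0.98301535  0.5342668 ] 9.5583
37 False [-0.59078694  0.3720137  -0.09452328] 10.2417
```

View pics/w3_20.png

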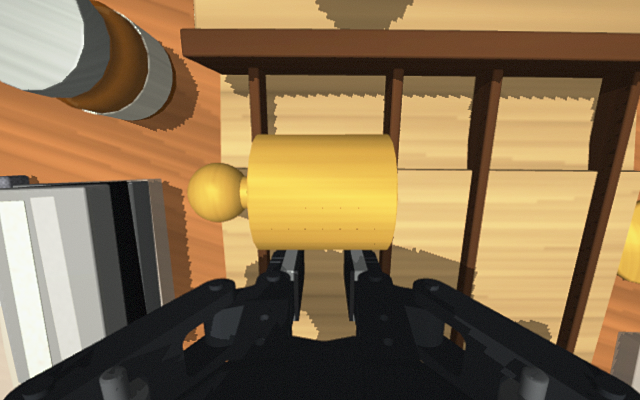

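View pics/w4.png

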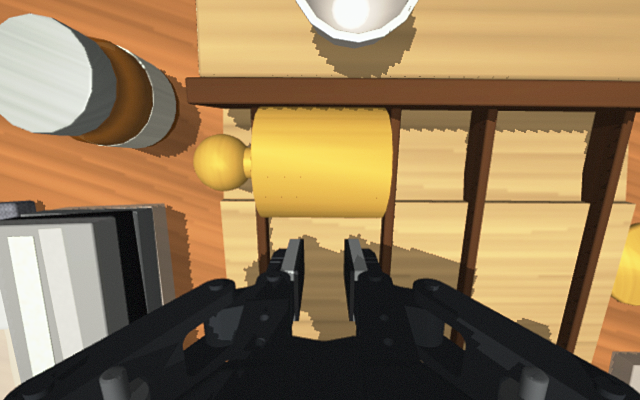

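View pics/sd4.png

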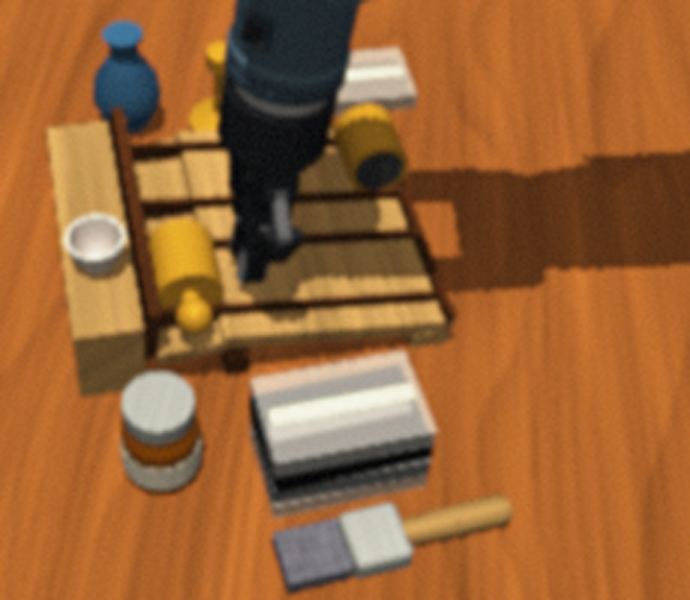

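The cap has dropped into the seat, lies against the stop, and is clear of the fingers. Next I back away and lift.

Run:
```python
from h import *
from station import ctrl
q=np.load("q.npy"); o=ori(q,-1)
ctrl.move_linear(ramp2w([(20,55,16)],q)[0],o,feed=0.08)
p=ramp2w([(-10,55,16)],q)[0]; p[2]=0.22; ctrl.move_linear(p,o,feed=0.12)
p=ramp2w([(-150,55,16)],q)[0]; p[2]=0.24; ctrl.move_linear(p,o,feed=0.15); ctrl.pause(0.5)
snap(ctrl,"side","sd5.png",235,145,230,200,3); snap(ctrl,"scene","sc5.png",200,100,220,180,3.3)
c=ctrl.capture("side"); t=np.array([235+195/3,145+312/3]); print(proj(c,ramp2w([(82,100,15)],q)),t,ctrl.get_t())
```

```text
[[299.97941928 249.68996204]] [300. 249.] 14.5083
```

View pics/sd5.png

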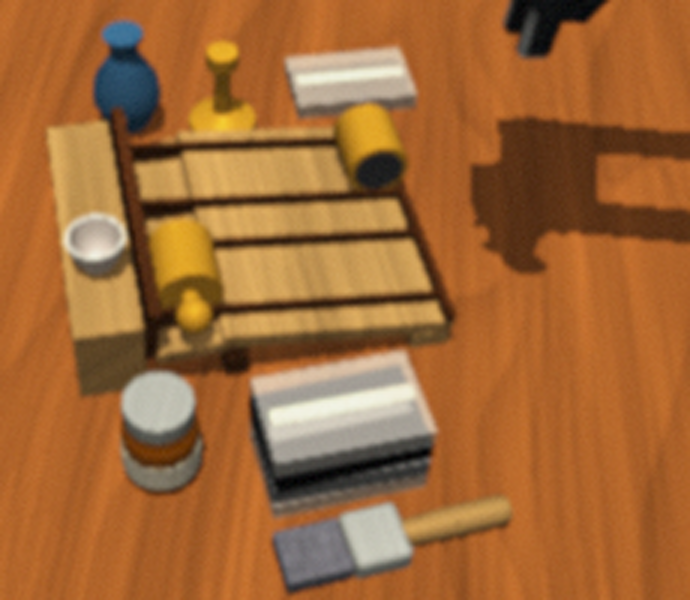

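View pics/sc5.png

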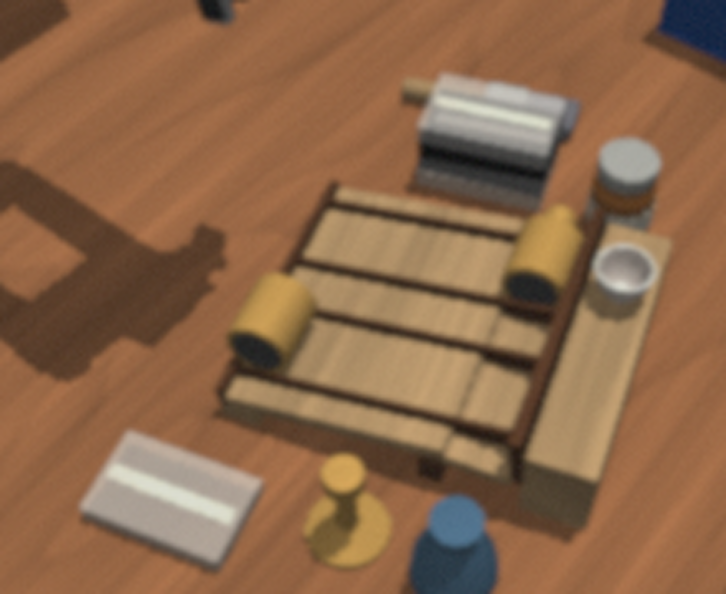

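The ball is at (300, 249) in the side view, within 1 px of where it should be when the cap is seated. The ferrule and all the bystanders look unmoved, and the arm is clear.

```bash
python3 -c "
from station import ctrl
ctrl.finish_job()"
```

```text
the job is handed in; nothing more can be done
```

The cap with the ball is now in the hollow against the top stop of the left gutter. I rolled it up and over the crest with the partly open fingers behind it, without gripping or lifting it. I then backed the arm off and handed the job in at about 14.5 s of the 40 s allowed.

- **Seating:** in the last side picture, the ball was within 1 px of where it should be for a seated cap. The cap also looked the same 0.5 s after the push as it did after the arm withdrew.
- **Everything else:** the ferrule, tea bowl, tapes, vase, candlestick, jar and brush look unmoved when I compare the pictures by eye.
- **Forces:** the 8 N stop set during the push never triggered, and the readings after each move stayed under about 1.5 N.
- **Rack position:** my estimate fitted the pictures to about 1–3 px. The push went as planned, so I did not refine it.

No check failed.

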